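# Tip the tangerines out of the fruit bowl from under a held lid

### The arm

A 6-joint arm with a two-finger parallel gripper is mounted at the origin on the work surface. World frame = base frame: x ahead of the robot, y to its left, z up, the work surface at z = 0. Lengths are in m, angles in rad, forces in N, time in s.
With the tool pointing down it reaches from about 0.4 to 0.925 m from the base axis. Payload 12.5 kg.
Tool frame: the origin (TCP) lies at the very end of the fingers, on their centre line; the grasp point (between the pads) lies 19 mm behind it; z points along the fingers, y is the line along which they close (so a half turn about z gives the same grasp; the last joint's range is limited). The gripper opens to 95 mm and grips with 3 to 60 N. Pads are 20 mm wide; open, the fingers measure 119 mm over their backs; the gripper's body (75 mm by 180 mm) begins 59 mm behind the grasp point.
Start: joints at [-1.364, 0.491, 1.559, -0, 1.092, -0.106], TCP at [0.192, -0.595, 0.175] pointing down, gripper open.
Joint ranges: [-3.1, 3.1], [-0.84, 2.19], [0.05, 2.79], [-1.13, 4.28], [0.06, 2.93], [-2.69, 2.69]. Speed limits (rad/s): [2.22, 2.22, 2.79, 3.14, 3.14, 3.14].

### API

Orientations are given as a rotation vector (axis times angle).
In Python, from cell import ctrl gives the robot as it stands. The module is installed in compiled form; this text tells all that it offers.
- The arm moves only by the tool send_rows, never from a script. Its argument "deltas" is a list of rows, each an object with "dp": the shift along the tool's x, y, z in m, a list of three; "delta_rot": the turn, a rotation vector about the tool's x, y, z in degrees, a list of three. A call has 1 to 12 rows; each row shifts and turns the commanded pose from where the row before left it, along the tool's axes as they then stand; what a row does not reach is not made up. A row lasts 1/8 s, in which the tool goes at most 62.5 mm and 10.7 degrees, less where a joint would pass 70% of its speed; a pose out of reach is approached as far as the arm can. A call is refused whole if a number of a shift passes 0.0625 or a number of a turn 10.7, either way. A call with a gripper value outside its range is refused whole. "grip" is the closure, from 0 (fully open) to 1 (shut), set as the call begins (left out, the last holds). The fingers move at their own pace and stop on an object; the grip force is fixed at half the most. Time passes only in rows, so rows that do not move let the fingers close. It gives the time, the measured TCP pose, the force, the opening and the grip force at its end, in the units of the state.
- ctrl.state(): the state, without advancing time (a new reading comes with each control period).
- ctrl.camera(name): name is "scene" or "top" or "wrist"; returns (picture, depth): 480x640x3 uint8, red, green, blue; 480x640 float32, m along the optical axis (not along the pixel's ray), 0 where there is no reading.
- ctrl.calibration(name): a dict with "K" (3x3 intrinsics, pixels), "dist_coeffs" ([k1, k2, p1, p2, k3] as OpenCV has them; the pictures are not rectified), "rvec" (rotation vector, rad) and "tvec" (3), from world to camera coordinates, as OpenCV has them; the wrist camera has in their place "mount" (4x4, takes a point from camera to tool coordinates, whose origin is the TCP and whose axes are the flange's). Camera axes: x right, y down, z forward; pixel columns grow to the right and rows downward; lengths in m; the calibration is good to about 2 mm. A picture is of the moment at which its call begins: read the wrist's pose just before it. calibration takes no time and is no camera call.
- ctrl.close_job(): hands the job in; it is judged then, once.
The state is a dict: "time_s": time; "joints": joint angles; "dq": joint speeds; "joint_torque": joint torques, N m; "tool_pos": TCP position; "eef_rot": TCP orientation; "force": force on the tool from outside, world axes, zero at the start; "moment": the same for the moment, N m; "finger_gap": opening from 0.0 (shut) to 1.0 (fully open); "grip_force": force on a finger pad.
Only numpy, scipy, OpenCV 4.12 (cv2) and the standard library are available. Lean on these libraries where they do the work, as an engineer would, in place of code of your own. Each camera call takes 0.05 s, during which the arm holds its last target. There are 200 camera calls.

### The job

Serve the small tangerines without handling the fruit: take the wooden half lid by its bar, lay it across the level steel fruit bowl so that it holds the big orange back but leaves a slot along the pouring lip, and press the bowl down with the lid held on its rim until all four tangerines have rolled out through the slot into the tray. Then ease the bowl back level with the orange still in it, and lay the lid flat on the bare desk; do not push the bottle, tin or mug about.

Things in the scene. Friction and masses are not known exactly. Their poses are not given: they have to be found in the camera images.
- stand: Fixed tipping stand holding the square steel fruit bowl (four tangerines and one orange in it): base board 160 x 286 x 14 mm, two steel uprights 30 x 12 mm, 126 mm either side of the middle, tops 205 mm high. Origin: on the desk below the middle of the pivot axis, which runs along its y, 190 mm up. z up; the bowl pours to the stand's -x.
- pan (a joint): Tilt of the bowl about the pivot axis, rad: 0 level (rest stop), growing as the lip goes down, hard stop at 0.85. A damped spring returns it to 0 from any tilt, too fast if simply let go. Pressing the rim square, 45 to 75 mm ahead of the axis, takes 8 to 20 N before the stop. Fruit rolls over the lip only well above 0.65. The bowl is 224 mm wide inside between upright sides, 230 outside.
- pan_lip (a point): Middle of the bowl's straight pouring lip. Moves with the bowl; bowl axes: x to the back, y along the pivot axis, z square to the rim plane. From the pivot axis it lies at x -192.5, z +40 mm. The whole rim is in one plane (z +40; 230 mm above the desk when level) and runs back to x +50 mm. The front wall falls from the lip at 34 degrees to the floor's front (x -65, z -46 mm).
- pan_middle (a point): Point on the inside of the bowl's floor, halfway between the sides, at x -15, z -46 mm from the pivot axis; moves with the bowl, axes as pan_lip. The floor runs from x -65 to +35 mm; a steep back wall follows.
- lid: Loose flat wooden half lid, 0.2 kg, on the desk: board 140 (its x) x 256 (its y) x 8 mm; upright grip bar on it, 16 mm thick along x, 110 mm along y, top 42 mm above the underside. Origin: underside, below the bar's middle; board reaches 30 mm to -x (front edge), 110 mm to +x; z up. Square on both side rims with its front edge 106 to 122 mm behind the lip it passes tangerines and stops the orange.
- tray: Fixed bamboo serving tray under and in front of the bowl's lip: 200 mm (its x) x 280 mm (its y), walls 50 mm high and 6 mm thick, floor 6 mm thick. Origin: centre of its underside on the desk.
- orange: The one large orange, a ball of 78 mm diameter, 0.25 kg, lying in the bowl. Origin: its centre.
- tangerine1: Tangerine, a ball of 58 mm diameter, 0.1 kg, lying in the bowl. Origin: its centre.
- tangerine2: Another such tangerine.
- tangerine3: Another such tangerine.
- tangerine4: Another such tangerine.
- pill_bottle: Bystander: white plastic bottle with a screw cap, 64 mm across, 115 mm high. Origin: centre of its underside.
- tea_tin: Bystander: dark blue tea tin, 72 mm across, 130 mm high. Origin: centre of its underside.
- mug: Bystander: white mug, 82 mm across, 95 mm high. Origin: centre of its underside.
Things that resemble listed ones, but are neither listed nor needed, are in the scene too. Leave any pink look-alike of the tangerine2 alone.

How it is judged:
By the outcome, as a careful person would: the job done as asked, in the order asked, and still so for the second after the job is handed in, with the robot touching nothing.
It also fails if it takes over 64 s, if anything falls off the work surface, if the arm or the gripper's body presses on something with over 40 N, if the wrist force passes 120 N, or if a joint passes its speed limit or range.

## Working session

There is one attempt and no reset: what is moved stays moved. The work goes in short steps, Python scripts to look and compute and a tool call to move; the robot and the scene stay as the last step left them, time stands still between calls to the robot, and variables do not carry over. Pictures are saved under pics/ and viewed, at most 10 in all, crops included, and the job is handed in when it is done.

Besides the shell and the picture viewer there is one more tool, called in YAML: its name, and indented under it one key for each argument. send_rows: Moves the arm, as the interface text tells. Its arguments: {"type":"object","properties":{"deltas":{"type":"array"},"grip":{"type":"number"}},"required":["deltas"]}

```bash
mkdir -p pics; cat > h.py <<'E'
import numpy as np, cv2
from cell import ctrl
from scipy.spatial.transform import Rotation as R
def pose(name, st=None):
    c=ctrl.calibration(name)
    if 'mount' in c:
        T=np.eye(4);T[:3,:3]=R.from_rotvec(st['eef_rot']).as_matrix();T[:3,3]=st['tool_pos']
        return c, T@np.array(c['mount'])
    W=np.eye(4);W[:3,:3]=cv2.Rodrigues(np.array(c['rvec'],float))[0];W[:3,3]=np.ravel(c['tvec'])
    return c,np.linalg.inv(W)
def rays(c,uv):
    p=cv2.undistortPoints(np.array(uv,float).reshape(-1,1,2),np.array(c['K'],float),np.array(c['dist_coeffs'],float))[:,0]
    return np.c_[p,np.ones(len(p))]
def onplane(name,uv,z,st=None):
    c,T=pose(name,st); d=rays(c,uv)@T[:3,:3].T; o=T[:3,3]
    return o+d*((z-o[2])/d[:,2])[:,None]
def cloud(name,dep,st=None):
    c,T=pose(name,st); v,u=np.mgrid[:480,:640]
    r=rays(c,np.c_[u.ravel(),v.ravel()])*dep.reshape(-1,1)
    return (r@T[:3,:3].T+T[:3,3]).reshape(480,640,3)
def shoot(name,tag):
    st=ctrl.state(); im,d=ctrl.camera(name)
    cv2.imwrite(f'pics/{tag}.png',im[:,:,::-1]); np.save(f'pics/{tag}.npy',d)
    return st,im,d
E
python3 - <<'E'
from h import *
for n in ('scene','top'):
    st,im,d=shoot(n,n+'0'); print(n,(d>0).mean(), pose(n)[1][:3,3])
print(ctrl.state()['eef_rot'])
E
```

```text
scene 0.99578125 [1.00612756 0.73721866 1.15585689]
top 0.995732421875 [0.4740104  0.00675526 1.30873336]
[-3.10232120e+00 -4.89161669e-01  3.69079552e-05]
```

View pics/scene0.png

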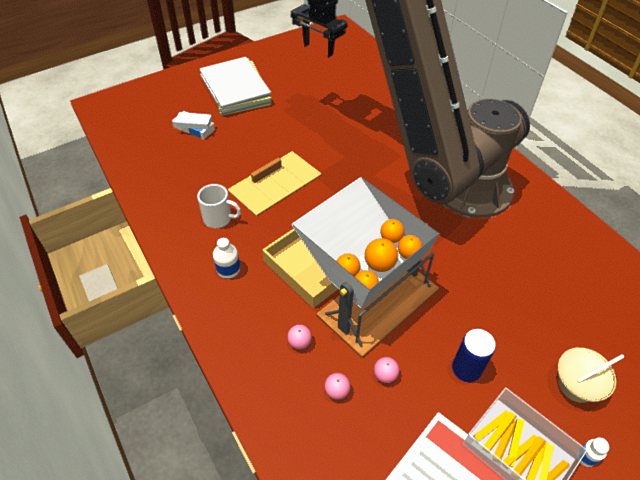

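View pics/top0.png

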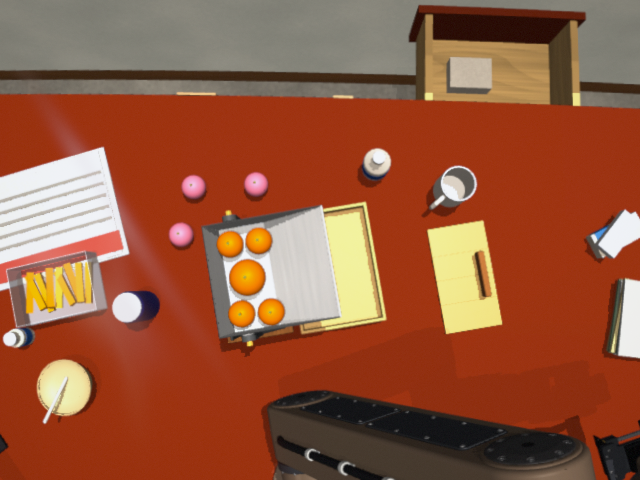

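Both views show:
- **Lid:** at top px (465,277), bar at (483,275). The look-alikes are the tray at (355,265) and the notepad at (625,235).
- **Bowl:** at (270,270), lip on the right side, image right being world −y.
- **Fruit:** tangerines at (230,243), (259,240), (241,314), (271,312) and orange at (247,277). The pink balls at (193,187), (256,184), (180,235) are decoys.
- **Bystanders:** bottle (377,163), mug (455,187), tin (130,307).

The lid is the only board with a bar. Next I measure.

```bash
python3 - <<'E'
from h import *
im=cv2.imread('pics/top0.png'); d=np.load('pics/top0.npy'); P=cloud('top',d)
hsv=cv2.cvtColor(im,cv2.COLOR_BGR2HSV)
def rect(mask,z,tag):
    cs,_=cv2.findContours(mask.astype(np.uint8),0,1); c=max(cs,key=cv2.contourArea)
    w=onplane('top',c[:,0],z)[:,:2]
    r=cv2.minAreaRect((w*1000).astype(np.float32)); print(tag,[np.round(x,1) for x in r], cv2.boxPoints(r).round(0).tolist())
roi=np.zeros((480,640),bool)
a=roi.copy();a[200:350,415:520]=1
rect(a&(hsv[...,0]>15)&(hsv[...,1]>60)|(a&(P[...,2]>.02)),.008,'lid')
m=a&(P[...,2]>.034)
v,u=np.nonzero(m);print('bar z',np.median(P[m][:,2]),m.sum())
rect(m,.042,'bar')
# rim: high points near 0.23
a=roi.copy();a[190:360,190:350]=1
m=a&(abs(P[...,2]-.230)<.012); print(m.sum())
m2=a&(P[...,2]>.22)&(P[...,2]<.24)
hull=cv2.convexHull(np.argwhere(m2)[:,::-1].astype(np.int32)); w=onplane('top',hull[:,0],.23)[:,:2]
r=cv2.minAreaRect((w*1000).astype(np.float32));print('rim',r,cv2.boxPoints(r).round(0).tolist())
# whole steel contour mask: low saturation
a=roi.copy();a[190:345,195:345]=1
rect(cv2.morphologyEx((a&(P[...,2]>.1)).astype(np.uint8),cv2.MORPH_OPEN,np.ones((9,9))),.23,'bowl')
a=roi.copy();a[195:350,300:395]=1
rect(a&(hsv[...,0]>15)&(hsv[...,1]>60)&(P[...,2]>.03),.05,'tray')
for n,(u,v),z in [('bottle',(377,160),.115),('mug',(455,185),.095),('tin',(128,307),.13),('or',(247,277),.19)]+[('t',p,.175) for p in((230,243),(259,240),(241,314),(271,312))]:
    print(n,onplane('top',[(u,v)],z)[0].round(3),P[v,u].round(3))
st=ctrl.state();print(st['tool_pos'],R.from_rotvec(st['eef_rot']).as_matrix().round(3))
c=im[190:350,190:520];cv2.imwrite('pics/c1.png',cv2.resize(c,None,fx=2.4,fy=2.4))
E
```

```text
lid [array([ 507.1, -325.1]), array([258.2, 142.3]), np.float64(11.0)] [[367.0, -280.0], [394.0, -420.0], [647.0, -370.0], [620.0, -231.0]]
bar z 0.04430477405060518 544
bar [array([ 514.8, -363.7]), array([109.9,  18.1]), np.float64(10.0)] [[459.0, -364.0], [462.0, -382.0], [570.0, -363.0], [567.0, -345.0]]
2366
rim ((502.31072998046875, 120.26956176757812), (230.7893524169922, 249.8960723876953), 11.525096893310547) [[364.0, 220.0], [414.0, -25.0], [640.0, 21.0], [590.0, 266.0]]
bowl [array([499.8, 119.7]), array([258.9, 249.9]), np.float64(11.5)] [[348.0, 216.0], [398.0, -28.0], [652.0, 23.0], [602.0, 268.0]]
tray [array([520.2,  -8.8]), array([280.3, 199.8]), np.float64(11.0)] [[364.0, 62.0], [402.0, -134.0], [677.0, -80.0], [639.0, 116.0]]
bottle [ 0.761 -0.099  0.115] [ 0.761 -0.099  0.115]
mug [ 0.713 -0.281  0.095] [ 0.73  -0.301  0.008]
tin [0.416 0.444 0.13 ] [0.415 0.445 0.127]
or [0.489 0.173 0.19 ] [0.488 0.167 0.228]
t [0.56  0.214 0.175] [0.558 0.209 0.202]
t [0.568 0.153 0.175] [0.566 0.149 0.202]
t [0.411 0.185 0.175] [0.412 0.181 0.199]
t [0.417 0.122 0.175] [0.418 0.119 0.204]
[ 0.19231135 -0.5944282   0.1747394 ] [[ 0.951  0.308 -0.   ]
 [ 0.308 -0.951  0.001]
 [ 0.    -0.001 -1.   ]]
```

View pics/c1.png

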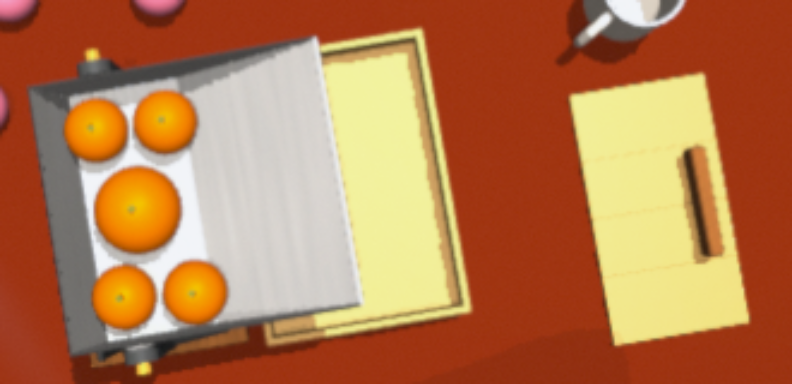

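Lid, bowl, tray and bar are all identified; yaw is about 11° for each. I'll move above the bar while refining the rim.

send_rows:
  deltas:
    - {"dp":[0,0,0],"delta_rot":[0,0,7]}
    - {"dp":[0.045,-0.0205,0.006],"delta_rot":[0,0,0]}
    - {"dp":[0.045,-0.0205,0.006],"delta_rot":[0,0,0]}
    - {"dp":[0.045,-0.0205,0.006],"delta_rot":[0,0,0]}
    - {"dp":[0.045,-0.0205,0.006],"delta_rot":[0,0,0]}
    - {"dp":[0.045,-0.0205,0.006],"delta_rot":[0,0,0]}
    - {"dp":[0.045,-0.0205,0.006],"delta_rot":[0,0,0]}
    - {"dp":[0.045,-0.0205,0.006],"delta_rot":[0,0,0]}
    - {"dp":[0.045,-0.0205,0.006],"delta_rot":[0,0,0]}
    - {"dp":[0,0,0],"delta_rot":[0,0,0]}
  grip: 0

```text
time_s: 1.35
tool_pos: [0.5166, -0.3631, 0.1263]
eef_rot: [-3.126, -0.305, 0.001]
force: [-0.5, 0.3, -0.4]
finger_gap: 0.997
grip_force: 0.0
```

```bash
python3 - <<'E'
from h import *
st,im,d=shoot('wrist','w1'); P=cloud('wrist',d,st)
print(st['time_s'],st['tool_pos'],st['joints'],R.from_rotvec(st['eef_rot']).as_matrix().round(3))
for lo,hi,z,n in((.034,.06,.042,'bar'),(.003,.06,.008,'lid')):
    m=((P[...,2]>lo)&(P[...,2]<hi)&(abs(P[...,0]-.515)<.16)&(P[...,1]<-.2)&(P[...,1]>-.45)).astype(np.uint8)
    m=cv2.morphologyEx(m,cv2.MORPH_OPEN,np.ones((5,5)))
    cs,_=cv2.findContours(m,0,1); c=max(cs,key=cv2.contourArea)[:,0]
    print(n,c.min(0),c.max(0),cv2.minAreaRect((onplane('wrist',c,z,st)[:,:2]*1000).astype(np.float32)),np.median(P[m>0][:,2]))
# lip line and pivots in top view
print('lip',onplane('top',[(322.,205.8),(340.,316.2)],.23).round(3).tolist())
print('pins',onplane('top',[(228.3,212.9),(250.,343.3)],.19).round(3).tolist())
E
```

```text
1.35 [ 0.51660202 -0.36309107  0.12627878] [-7.17288184e-01  5.49963750e-01  1.59503242e+00  2.40016356e-04
  9.97846036e-01  6.59078264e-01] [[ 0.981  0.193 -0.001]
 [ 0.193 -0.981  0.001]
 [-0.001 -0.001 -1.   ]]
bar [310 174] [327 292] ((516.6131591796875, -365.06304931640625), (108.51397705078125, 15.603157043457031), 10.848241806030273) 0.04242978264081482
lid [197  89] [352 329] ((515.671875, -324.2315673828125), (239.40093994140625, 140.05410766601562), 11.042683601379395) 0.00880773493122533
lip [[0.636, 0.02, 0.23], [0.415, -0.022, 0.23]]
pins [[0.622, 0.218, 0.19], [0.352, 0.162, 0.19]]
```

send_rows:
  deltas:
    - {"dp":[-0.001,0.001,0.025],"delta_rot":[0,0,0]}
    - {"dp":[0,0,0.03],"delta_rot":[0,0,0]}
    - {"dp":[0,0,0.03],"delta_rot":[0,0,0]}
    - {"dp":[0,0,0.02],"delta_rot":[0,0,0]}
    - {"dp":[0,0,0.01],"delta_rot":[0,0,0]}
    - {"dp":[0,0,0],"delta_rot":[0,0,0]}

```text
time_s: 2.15
tool_pos: [0.5133, -0.3671, 0.0121]
eef_rot: [-3.127, -0.298, 0.001]
force: [-1.1, 0.5, -0.1]
finger_gap: 1.0
grip_force: 0.0
```

send_rows:
  deltas:
    - {"dp":[0,0,0],"delta_rot":[0,0,0]}
    - {"dp":[0,0,0],"delta_rot":[0,0,0]}
    - {"dp":[0,0,0],"delta_rot":[0,0,0]}
    - {"dp":[0,0,0],"delta_rot":[0,0,0]}
    - {"dp":[0,0,0],"delta_rot":[0,0,0]}
  grip: 1

```text
time_s: 2.78
tool_pos: [0.514, -0.3666, 0.0123]
eef_rot: [3.127, 0.299, 0.0]
force: [0.8, 0.0, 0.6]
finger_gap: 0.532
grip_force: 0.0
```

send_rows:
  deltas:
    - {"dp":[0,0,0],"delta_rot":[0,0,0]}
    - {"dp":[0,0,0],"delta_rot":[0,0,0]}
    - {"dp":[0,0,0],"delta_rot":[0,0,0]}
    - {"dp":[0,0,0],"delta_rot":[0,0,0]}
    - {"dp":[0,0,0],"delta_rot":[0,0,0]}
    - {"dp":[0,0,0],"delta_rot":[0,0,0]}

```text
time_s: 3.52
tool_pos: [0.514, -0.3666, 0.0122]
eef_rot: [3.127, 0.299, -0.0]
force: [-0.1, -1.3, 0.4]
finger_gap: 0.009
grip_force: 0.0
```

Fingers shut on nothing, so I look.

```bash
python3 - <<'E'
from h import *
s=ctrl.state();print(s['finger_gap'],s['grip_force'],s['tool_pos'],s['joints'])
_,a,_=shoot('wrist','w2');_,b,_=shoot('scene','s2');_,t,_=shoot('top','t2')
cv2.imwrite('pics/m2.png',np.hstack([cv2.resize(a,(400,300)),cv2.resize(b[120:260,180:367],(400,300))])[:,:,::-1])
E
```

```text
0.008619691532468759 0.0 [ 0.51395451 -0.3666116   0.0122364 ] [-7.24164784e-01  6.90065902e-01  1.68417823e+00 -5.32075646e-05
  7.67328051e-01  6.56039490e-01]
```

View pics/m2.png

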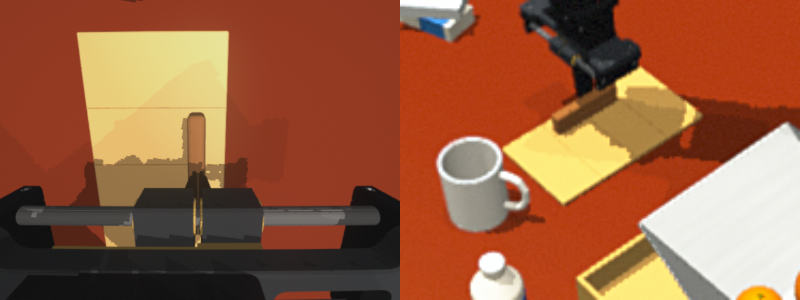

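The fingers look aligned with the bar in the wrist view (bar column ~198), yet shut. I'll take a bigger crop with the TCP projected to see where the tips really are.

```bash
python3 - <<'E'
from h import *
s=ctrl.state()
im=cv2.imread('pics/s2.png');c=ctrl.calibration('scene')
M=R.from_rotvec(s['eef_rot']).as_matrix();p=np.array(s['tool_pos'])
pts=[p,p-M[:,2]*.019,p-M[:,2]*.078,p+M[:,0]*.05]
uv=cv2.projectPoints(np.array(pts),np.array(c['rvec']),np.array(c['tvec']),np.array(c['K']),np.array(c['dist_coeffs']))[0][:,0];print(uv.round(1).tolist())
o=cv2.resize(im[110:230,220:350],None,fx=4.5,fy=4.5,interpolation=cv2.INTER_CUBIC)
for q in uv: cv2.circle(o,tuple(int(v) for v in (q-[220,110])*4.5),3,(0,255,0),-1)
cv2.imwrite('pics/m3.png',o)
P=cloud('scene',np.load('pics/s2.npy'))
dark=(im.max(2)<70)&(abs(P[...,0]-.514)<.1)&(abs(P[...,1]+.366)<.08)&(P[...,2]>.003)
Q=P[dark]; 
for lo,hi in((0,.02),(.02,.045),(.045,.06),(.06,.09)):
    q=Q[(Q[:,2]>lo)&(Q[:,2]<hi)]; print(lo,len(q),q.min(0).round(3) if len(q) else '',q.max(0).round(3) if len(q) else '')
P=cloud('wrist',np.load('pics/w2.npy'),s)
for v in (200,240,260,280,300,330): print(v,P[v,317].round(3))
E
```

```text
[[266.3, 172.7], [265.9, 168.2], [264.5, 153.6], [253.4, 180.3]]
0 1 [ 0.505 -0.413  0.007] [ 0.505 -0.413  0.007]
0.02 2 [ 0.481 -0.369  0.044] [ 0.518 -0.368  0.045]
0.045 12 [ 0.47  -0.373  0.046] [ 0.525 -0.362  0.059]
0.06 54 [ 0.501 -0.371  0.06 ] [ 0.526 -0.354  0.09 ]
200 [ 0.562 -0.357  0.043]
240 [ 0.541 -0.362  0.044]
260 [ 0.529 -0.364  0.043]
280 [ 0.524 -0.365  0.059]
300 [ 0.524 -0.365  0.083]
330 [ 0.543 -0.361  0.143]
```

View pics/m3.png

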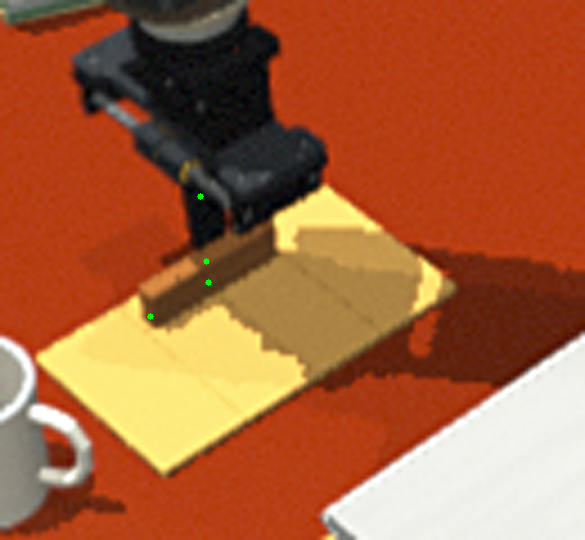

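send_rows:
  deltas:
    - {"dp":[0,0,-0.02],"delta_rot":[0,0,0]}
    - {"dp":[0,0,-0.02],"delta_rot":[0,0,0]}
    - {"dp":[0,0,-0.02],"delta_rot":[0,0,0]}
    - {"dp":[0,0,0],"delta_rot":[0,0,0]}
    - {"dp":[0,0,0],"delta_rot":[0,0,0]}
  grip: 0.45

```text
time_s: 4.3
tool_pos: [0.5137, -0.3664, 0.0715]
eef_rot: [-3.127, -0.299, 0.001]
force: [0.3, 0.1, -0.7]
finger_gap: 0.473
grip_force: 0.0
```

```bash
python3 - <<'E'
from h import *
s,im,d=shoot('scene','s3');_,w,wd=shoot('wrist','w3');c=ctrl.calibration('scene');im=im[:,:,::-1]
M=R.from_rotvec(s['eef_rot']).as_matrix();p=np.array(s['tool_pos']);print(p,s['finger_gap'],s['joints'])
pts=[p,p-M[:,2]*.019,p-M[:,2]*.078,p+M[:,1]*.024,p-M[:,1]*.024]
uv=cv2.projectPoints(np.array(pts),np.array(c['rvec']),np.array(c['tvec']),np.array(c['K']),np.array(c['dist_coeffs']))[0][:,0];print(uv.round(1).tolist())
o=cv2.resize(im[90:220,220:340],(480,520),interpolation=cv2.INTER_CUBIC)
for q in uv: cv2.circle(o,tuple(int(v) for v in (q-[220,90])*4),3,(0,255,0),-1)
c,T=pose('wrist',s); K=np.array(c['K']); print(c['mount'])
Ti=np.linalg.inv(T); q=np.array(pts)@Ti[:3,:3].T+Ti[:3,3]
uw=cv2.projectPoints(q,np.zeros(3),np.zeros(3),K,np.array(c['dist_coeffs']))[0][:,0];print(uw.round(1).tolist())
w=w[:,:,::-1].copy()
for a in uw: cv2.circle(w,tuple(int(v) for v in a),3,(0,255,0),-1)
w=w[100:480,150:500]
cv2.imwrite('pics/m4.png',np.hstack([o[:500,:440],cv2.resize(w,(350,500))]))
E
```

```text
[ 0.51369552 -0.36639651  0.07151281] 0.47275734492354216 [-7.24163575e-01  6.12521261e-01  1.64546147e+00 -9.43880363e-05
  8.84314775e-01  6.56029987e-01]
[[265.1, 158.3], [264.7, 153.6], [263.2, 138.2], [260.1, 154.4], [270.1, 162.4]]
[[-8.74641991e-06 -9.62908650e-01 -2.69827595e-01  7.52705547e-02]
 [ 9.99999150e-01 -3.60162804e-04  1.25286469e-03 -5.57566074e-04]
 [-1.30357611e-03 -2.69827355e-01  9.62907835e-01 -2.10218635e-01]
 [ 0.00000000e+00  0.00000000e+00  0.00000000e+00  1.00000000e+00]]
[[316.7, 267.4], [316.8, 278.1], [317.2, 328.2], [353.4, 267.4], [280.0, 267.4]]
```

View pics/m4.png

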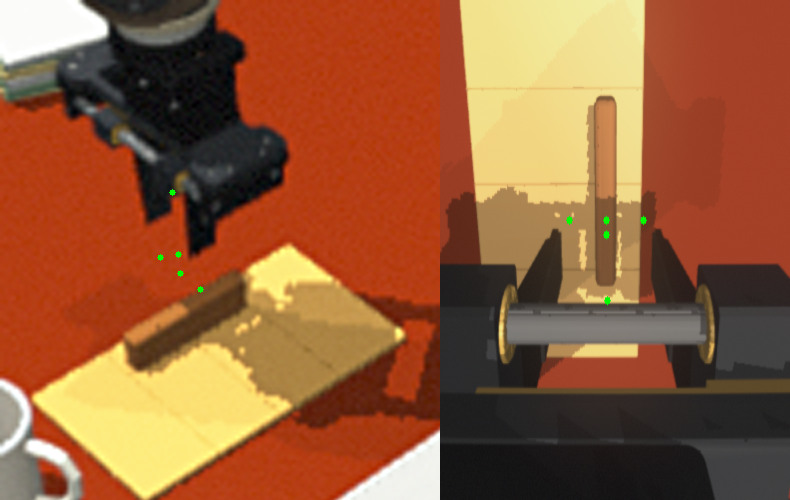

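The finger tips sit well above the projected TCP dots (scene crop (200,252) against the dot at (200,290)), so the real tips are some 35 mm short of the stated TCP. I'll measure that by depth.

```bash
python3 - <<'E'
from h import *
s=ctrl.state();M=R.from_rotvec(s['eef_rot']).as_matrix();p=np.array(s['tool_pos'])
for n,t in(('scene','s3'),('wrist','w3')):
    P=cloud(n,np.load(f'pics/{t}.npy'),s); L=(P-p)@M   # tool coords
    m=(abs(L[...,0])<.03)&(abs(L[...,1])<.06)&(P[...,2]>.05)
    for side in(1,-1):
        Q=L[m&(side*L[...,1]>.012)]; Q=Q[Q[:,2]>-.075]
        if len(Q)>5: print(n,side,len(Q),'z max pct',np.percentile(Q[:,2],[90,97,100]).round(4),'x',Q[:,0].min().round(3),Q[:,0].max().round(3),'y',np.percentile(Q[:,1],[0,50,100]).round(3))
E
```

```text
scene 1 59 z max pct [-0.045  -0.0428 -0.0406] x -0.011 0.013 y [0.016 0.023 0.029]
scene -1 50 z max pct [-0.0451 -0.0412 -0.0388] x -0.013 0.012 y [-0.034 -0.029 -0.021]
wrist 1 831 z max pct [-0.045  -0.0417 -0.0393] x -0.011 0.012 y [0.024 0.024 0.033]
wrist -1 827 z max pct [-0.0452 -0.0419 -0.0396] x -0.011 0.012 y [-0.033 -0.025 -0.024]
```

Real tips are 39 mm behind the reported TCP, so I add that offset from here on and descend again with a force check.

send_rows:
  deltas:
    - {"dp":[0.002,-0.001,0.025],"delta_rot":[0,0,0]}
    - {"dp":[0,0,0.025],"delta_rot":[0,0,0]}
    - {"dp":[0,0,0.02],"delta_rot":[0,0,0]}
    - {"dp":[0,0,0.015],"delta_rot":[0,0,0]}
    - {"dp":[0,0,0.008],"delta_rot":[0,0,0]}
    - {"dp":[0,0,0.004],"delta_rot":[0,0,0]}
    - {"dp":[0,0,0],"delta_rot":[0,0,0]}

```text
time_s: 5.28
tool_pos: [0.5158, -0.3654, -0.0246]
eef_rot: [3.127, 0.299, 0.0]
force: [-0.4, -0.3, 0.1]
finger_gap: 0.545
grip_force: 0.0
```

send_rows:
  deltas:
    - {"dp":[0,0,0.003],"delta_rot":[0,0,0]}
    - {"dp":[0,0,0],"delta_rot":[0,0,0]}
    - {"dp":[0,0,0],"delta_rot":[0,0,0]}
    - {"dp":[0,0,0],"delta_rot":[0,0,0]}
    - {"dp":[0,0,0],"delta_rot":[0,0,0]}
    - {"dp":[0,0,0],"delta_rot":[0,0,0]}
    - {"dp":[0,0,0],"delta_rot":[0,0,0]}
  grip: 1

```text
time_s: 6.15
tool_pos: [0.5158, -0.3653, -0.0276]
eef_rot: [3.127, 0.299, 0.0]
force: [-0.8, 0.3, 1.6]
finger_gap: 0.169
grip_force: 30.0
```

send_rows:
  deltas:
    - {"dp":[0,0,-0.02],"delta_rot":[0,0,0]}
    - {"dp":[0,0,-0.05],"delta_rot":[0,0,0]}
    - {"dp":[0,0,-0.055],"delta_rot":[0,0,0]}
    - {"dp":[0,0,-0.055],"delta_rot":[0,0,0]}
    - {"dp":[0,0,-0.055],"delta_rot":[0,0,0]}
    - {"dp":[0,0,-0.04],"delta_rot":[0,0,0]}
    - {"dp":[0.004,-0.025,0],"delta_rot":[0,0,0]}
    - {"dp":[0.008,-0.05,0],"delta_rot":[0,0,0]}
    - {"dp":[0.008,-0.05,0],"delta_rot":[0,0,0]}
    - {"dp":[0.008,-0.05,0],"delta_rot":[0,0,0]}

```text
time_s: 7.4
tool_pos: [0.5094, -0.1864, 0.2484]
eef_rot: [3.127, 0.298, 0.001]
force: [1.3, 0.6, -2.2]
finger_gap: 0.168
grip_force: 30.0
```

send_rows:
  deltas:
    - {"dp":[0.008,-0.05,0],"delta_rot":[0,0,0]}
    - {"dp":[0.008,-0.05,0],"delta_rot":[0,0,0]}
    - {"dp":[0.008,-0.05,0],"delta_rot":[0,0,0]}
    - {"dp":[0.008,-0.05,0],"delta_rot":[0,0,0]}
    - {"dp":[0.008,-0.05,0],"delta_rot":[0,0,0]}
    - {"dp":[0.006,-0.04,0],"delta_rot":[0,0,0]}
    - {"dp":[0.003,-0.02,0],"delta_rot":[0,0,0]}
    - {"dp":[0,0,0],"delta_rot":[0,0,0]}
    - {"dp":[0,0,0],"delta_rot":[0,0,0]}

```text
time_s: 8.52
tool_pos: [0.4993, 0.125, 0.2477]
eef_rot: [3.127, 0.299, 0.001]
force: [-0.3, 0.1, -2.5]
finger_gap: 0.167
grip_force: 30.0
```

```bash
python3 - <<'E'
from h import *
s,im,d=shoot('scene','s4');w=shoot('wrist','w4');t=shoot('top','t4')
print(s['time_s'],s['tool_pos'],s['eef_rot'],s['joints'],s['force'],s['finger_gap'])
o=np.hstack([cv2.resize(im[150:370,240:460],(400,400)),cv2.resize(t[1][180:360,180:360],(400,400))])
cv2.imwrite('pics/m5.png',np.vstack([o,cv2.resize(w[1],(800,600))[200:400]*1])[:600,:,::-1])
# lid front-corner & lip visible in wrist?
P=cloud('wrist',w[2],w[0]); M=R.from_rotvec(w[0]['eef_rot']).as_matrix(); p=np.array(w[0]['tool_pos'])
L=(P-p)@M
m=abs(P[...,2]-P[100:140,300:340,2].mean())<9; print(P[[20,60,100,140,180,220],:][:,[100,250,320,400,500]][...,2].round(3))
E
```

```text
8.525 [0.49928851 0.12502101 0.24772403] [3.12705663e+00 2.98849400e-01 6.82053274e-04] [ 1.17147530e-01  2.60837497e-01  1.72358939e+00 -3.24939895e-04
  1.15673794e+00  1.49751545e+00] [-0.28803131  0.13471093 -2.45378157] 0.16662953424144075
[[-0.001 -0.001  0.04   0.    -0.   ]
 [ 0.284  0.284  0.283 -0.001  0.   ]
 [ 0.284  0.283  0.285  0.19   0.227]
 [ 0.284  0.284  0.284  0.189  0.228]
 [ 0.001  0.285  0.284  0.191  0.229]
 [ 0.001  0.284  0.317  0.192  0.231]]
```

View pics/m5.png

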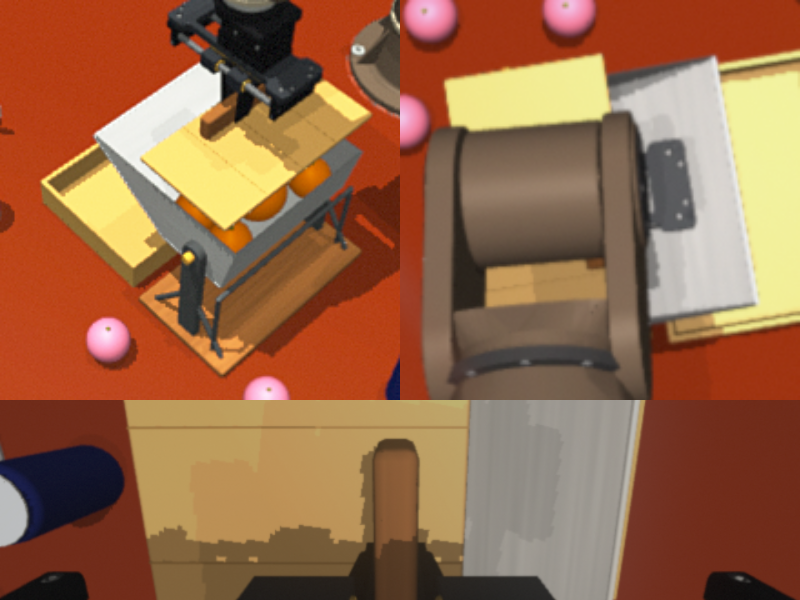

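Lid is held level (board top 0.284) above the bowl; the wrist view shows its front edge at column ~374 and the lip at ~512. I'll measure the gap from these two edges.

```bash
python3 - <<'E'
from h import *
s=ctrl.state(); d=np.load('pics/w4.npy'); P=cloud('wrist',d,s); M=R.from_rotvec(s['eef_rot']).as_matrix(); p=np.array(s['tool_pos'])
fe=[];lip=[]
for r in range(60,240,10):
    z=P[r,:,2]
    c=[u for u in range(330,450) if z[u]>.278]
    if c: fe.append((max(c)+.5,r))
    c=[u for u in range(450,600) if .21<z[u]<.245]
    if c: lip.append((max(c)+.5,r))
for n,e,z in(('front',fe,.284),('lip',lip,.23)):
    w=onplane('wrist',e,z,s); L=(w-p)@M
    k=np.polyfit(L[:,0],L[:,1],1); res=L[:,1]-np.polyval(k,L[:,0]); k=np.polyfit(L[abs(res)<.004,0],L[abs(res)<.004,1],1)
    print(n,'y@x0',k[1].round(4),'slope deg',np.degrees(k[0]).round(2),L[[0,-1]].round(4).tolist(), 'x range lip ends')
# side rim: upper end of lip
m=(abs(P[...,2]-.23)<.008)&(np.arange(640)[None]>380)
print('max tool x of rim',((P[m]-p)@M)[:,0].max())
E
```

```text
front y@x0 0.0336 slope deg -2.53 [[0.1147, 0.0289, -0.0366], [0.0338, 0.0296, -0.0366]] x range lip ends
lip y@x0 0.1285 slope deg -0.66 [[0.1165, 0.1268, 0.0174], [0.021, 0.1285, 0.0174]] x range lip ends
max tool x of rim 0.11866651395284412
```

send_rows:
  deltas:
    - {"dp":[0.003,-0.0135,0],"delta_rot":[0,0,0]}
    - {"dp":[0,0,0.012],"delta_rot":[0,0,0]}
    - {"dp":[0,0,0.015],"delta_rot":[0,0,0]}
    - {"dp":[0,0,0.01],"delta_rot":[0,0,0]}
    - {"dp":[0,0,0.004],"delta_rot":[0,0,0]}
    - {"dp":[0,0,0.002],"delta_rot":[0,0,0]}
    - {"dp":[0,0,0.001],"delta_rot":[0,0,0]}
    - {"dp":[0,0,0],"delta_rot":[0,0,0]}

```text
time_s: 9.68
tool_pos: [0.4999, 0.1394, 0.2034]
eef_rot: [3.127, 0.299, 0.001]
force: [-0.2, 0.1, -2.9]
finger_gap: 0.166
grip_force: 30.0
```

send_rows:
  deltas:
    - {"dp":[0,0,0.001],"delta_rot":[0,0,0]}
    - {"dp":[0,0,0.001],"delta_rot":[0,0,0]}
    - {"dp":[0,0,0],"delta_rot":[0,0,0]}

```text
time_s: 10.05
tool_pos: [0.5, 0.1394, 0.2023]
eef_rot: [3.127, 0.299, 0.002]
force: [-2.7, -1.4, 7.4]
finger_gap: 0.168
grip_force: 30.0
```

Contact at 10 N with the lid square on the rim. Now I start tilting about the pivot (tool-frame arm y 51, z −12 mm).

send_rows:
  deltas:
    - {"dp":[0,0.0006,0.0027],"delta_rot":[3,0,0]}
    - {"dp":[0,0.0006,0.0027],"delta_rot":[3,0,0]}
    - {"dp":[0,0.0006,0.0027],"delta_rot":[3,0,0]}
    - {"dp":[0,0.0006,0.0027],"delta_rot":[3,0,0]}
    - {"dp":[0,0,0],"delta_rot":[0,0,0]}

```text
time_s: 10.68
tool_pos: [0.5005, 0.1377, 0.1909]
eef_rot: [-2.919, -0.277, 0.028]
force: [-0.2, -0.3, 4.7]
finger_gap: 0.166
grip_force: 30.0
```

```bash
cat > arc.py <<'E'
from h import *
# compare the tool with the ideal arc about the pivot axis
s=ctrl.state(); M=R.from_rotvec(s['eef_rot']).as_matrix(); p=np.array(s['tool_pos'])
psi=np.radians(10.95); ex=np.array([-np.sin(psi),np.cos(psi),0]) # bowl +x
p0=np.array([.5,.1394,.2025]); piv=p0+.051*ex-np.array([0,0,.0124])
r=(p-piv)@M
print('t',s['time_s'],'tilt deg',np.degrees(np.arctan2(-M[2,1],-M[2,2])).round(2),'r tool mm',(r*1000).round(2),'want [.,51,-12.4]')
print('x axis z',M[2,0].round(4),'F tool',(np.array(s['force'])@M).round(1),'joints',np.round(s['joints'],2),'gap',round(s['finger_gap'],3))
E
python3 arc.py
```

```text
t 10.675 tilt deg 12.07 r tool mm [  0.28  51.47 -11.81] want [.,51,-12.4]
x axis z 0.0008 F tool [-0.3 -0.7 -4.7] joints [0.02 0.33 1.81 0.24 1.05 1.27] gap 0.166
```

send_rows:
  deltas:
    - {"dp":[0,0.0006,0.0029],"delta_rot":[3,0,0]}
    - {"dp":[0,0.0006,0.0029],"delta_rot":[3,0,0]}
    - {"dp":[0,0.0006,0.0028],"delta_rot":[3,0,0]}
    - {"dp":[0,0.0006,0.0028],"delta_rot":[3,0,0]}
    - {"dp":[0,0.0006,0.0028],"delta_rot":[3,0,0]}
    - {"dp":[0,0.0006,0.0028],"delta_rot":[3,0,0]}
    - {"dp":[0,0,0],"delta_rot":[0,0,0]}

```text
time_s: 11.55
tool_pos: [0.5003, 0.1399, 0.1739]
eef_rot: [-2.606, -0.248, 0.065]
force: [-0.3, -0.5, 10.0]
finger_gap: 0.168
grip_force: 30.0
```

```bash
python3 arc.py
```

```text
t 11.55 tilt deg 30.09 r tool mm [  0.49  51.94 -11.33] want [.,51,-12.4]
x axis z 0.0008 F tool [-0.4 -4.7 -8.8] joints [-0.15  0.41  1.84  0.55  1.14  0.94] gap 0.168
```

send_rows:
  deltas:
    - {"dp":[0,0.0004,0.0028],"delta_rot":[3,0,0]}
    - {"dp":[0,0.0004,0.0028],"delta_rot":[3,0,0]}
    - {"dp":[0,0.0004,0.0028],"delta_rot":[3,0,0]}
    - {"dp":[0,0.0004,0.0028],"delta_rot":[3,0,0]}
    - {"dp":[0,0.0004,0.0028],"delta_rot":[3,0,0]}
    - {"dp":[0,0,0],"delta_rot":[0,0,0]}
    - {"dp":[0,0,0],"delta_rot":[0,0,0]}
    - {"dp":[0,0,0],"delta_rot":[0,0,0]}
    - {"dp":[0,0,0],"delta_rot":[0,0,0]}

```text
time_s: 12.68
tool_pos: [0.4994, 0.1459, 0.1613]
eef_rot: [-2.349, -0.225, 0.09]
force: [1.2, -7.7, 8.5]
finger_gap: 0.164
grip_force: 30.0
```

```bash
python3 arc.py; python3 - <<'E'
from h import *
a=shoot('scene','s6')[1];b=shoot('top','t6')[1]
cv2.imwrite('pics/m6.png',np.hstack([cv2.resize(a[150:370,220:440],(400,400)),cv2.resize(b[180:360,230:410],(400,400))])[:,:,::-1])
E
```

```text
t 12.675 tilt deg 44.91 r tool mm [  0.59  51.86 -11.06] want [.,51,-12.4]
x axis z 0.002 F tool [ -0.3  -0.5 -11.5] joints [-0.25  0.51  1.86  0.74  1.26  0.72] gap 0.164
```

View pics/m6.png

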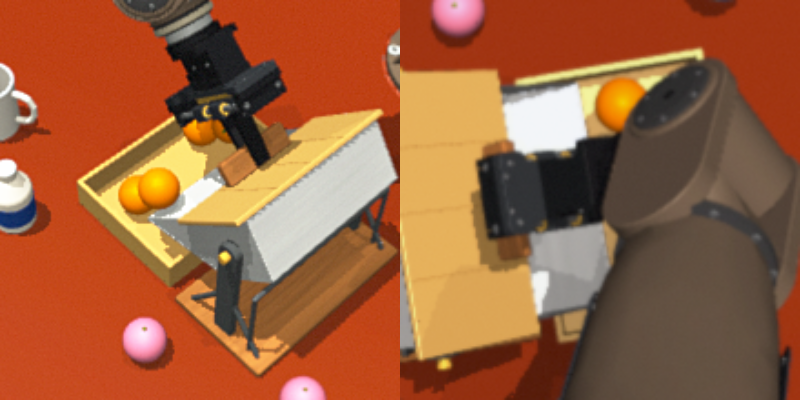

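In the scene crop, two tangerines lie near (150,190) and one or two near (205,128). I hold a moment and count.

send_rows:
  deltas:
    - {"dp":[0,0,0.001],"delta_rot":[1,0,0]}
    - {"dp":[0,0,0],"delta_rot":[0,0,0]}
    - {"dp":[0,0,0],"delta_rot":[0,0,0]}
    - {"dp":[0,0,0],"delta_rot":[0,0,0]}
    - {"dp":[0,0,0],"delta_rot":[0,0,0]}
    - {"dp":[0,0,0],"delta_rot":[0,0,0]}

```text
time_s: 13.52
tool_pos: [0.4992, 0.1465, 0.1606]
eef_rot: [-2.332, -0.224, 0.092]
force: [1.2, -7.1, 8.2]
finger_gap: 0.165
grip_force: 30.0
```

```bash
python3 arc.py; python3 - <<'E'
from h import *
ims={}
for n in('scene','top','wrist'):
    s,im,d=shoot(n,n[0]+'7'); P=cloud(n,d,s); ims[n]=im
    h=cv2.cvtColor(im,cv2.COLOR_RGB2HSV)
    m=((h[...,0]>8)&(h[...,0]<22)&(h[...,1]>215)&(h[...,2]>120)&(P[...,2]>.012)).astype(np.uint8)
    m=cv2.morphologyEx(m,cv2.MORPH_OPEN,np.ones((3,3)))
    k,l,st,ce=cv2.connectedComponentsWithStats(m)
    for i in range(1,k):
        if st[i,4]>25: print(n,st[i].tolist(),P[l==i].min(0).round(3),P[l==i].max(0).round(3))
cv2.imwrite('pics/m7.png',np.hstack([cv2.resize(ims['scene'][185:285,255:355],(400,400),interpolation=2),cv2.resize(ims['wrist'],(400,400))])[:,:,::-1])
E
```

```text
t 13.525 tilt deg 45.9 r tool mm [  0.55  51.7  -11.  ] want [.,51,-12.4]
x axis z 0.0021 F tool [ -0.2  -0.9 -10.9] joints [-0.26  0.52  1.87  0.75  1.27  0.7 ] gap 0.165
scene [324, 217, 20, 16, 261] [ 0.439 -0.086  0.023] [1.006 0.737 1.156]
scene [277, 239, 21, 22, 309] [ 0.586 -0.088  0.023] [ 0.643 -0.023  0.067]
scene [294, 270, 18, 16, 130] [0.613 0.023 0.022] [0.643 0.07  0.065]
top [310, 215, 16, 23, 243] [0.589 0.014 0.039] [0.642 0.05  0.068]
top [46, 285, 7, 12, 62] [0.431 0.668 0.029] [0.457 0.687 0.045]
```

View pics/m7.png

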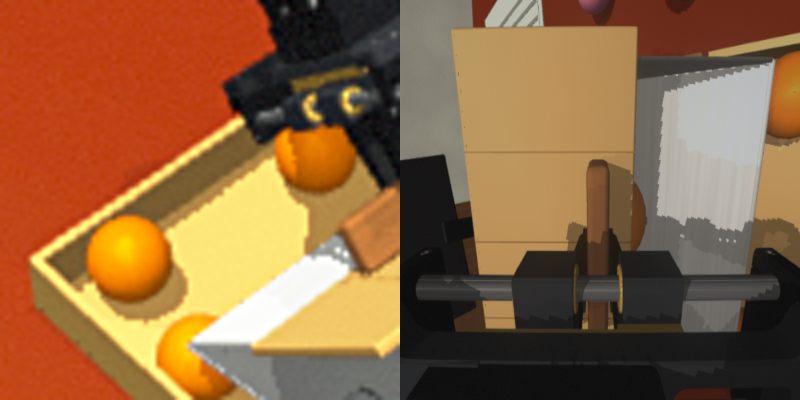

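Three tangerines are visible in the tray, and the orange is held at the lid edge (wrist (638,215)). The fourth is hidden, so I search the existing clouds.

```bash
python3 - <<'E'
from h import *
s=ctrl.state()
for n,t in(('scene','s6'),('scene','s7'),('wrist','w7'),('top','t6'),('top','t7')):
    im=cv2.imread(f'pics/{t}.png');P=cloud(n,np.load(f'pics/{t}.npy'),s);h=cv2.cvtColor(im,cv2.COLOR_BGR2HSV)
    m=((h[...,0]>5)&(h[...,0]<18)&(h[...,1]>190)&(h[...,2]>60)&(P[...,2]>.012)&(P[...,2]<.3)&(abs(P[...,0]-.52)<.18)&(abs(P[...,1]-.05)<.25)).astype(np.uint8)
    k,l,st,ce=cv2.connectedComponentsWithStats(m)
    for i in range(1,k):
        if st[i,4]>12:
            Q=P[l==i]; Q=Q[(abs(Q-np.median(Q,0))<.06).all(1)]
            A=np.c_[2*Q,np.ones(len(Q))]; x=np.linalg.lstsq(A,(Q**2).sum(1),rcond=None)[0]; r=np.sqrt(abs(x[3]+x[:3]@x[:3]))
            print(t,st[i].tolist(),'med',np.median(Q,0).round(3),'rng',np.ptp(Q,axis=0).round(3),'sphere',x[:3].round(3),r.round(3))
E
```

```text
s6 [320, 215, 28, 15, 245] med [ 0.467 -0.06   0.052] rng [0.04  0.099 0.084] sphere [ 0.482 -0.046  0.061] 0.035
s6 [285, 246, 34, 22, 275] med [0.615 0.054 0.117] rng [0.056 0.077 0.083] sphere [0.597 0.022 0.09 ] 0.047
s7 [324, 216, 20, 17, 263] med [ 0.468 -0.054  0.051] rng [0.048 0.051 0.044] sphere [ 0.459 -0.067  0.039] 0.025
s7 [276, 239, 22, 22, 206] med [ 0.619 -0.035  0.045] rng [0.057 0.065 0.044] sphere [ 0.613 -0.056  0.035] 0.03
s7 [294, 271, 19, 15, 98] med [0.627 0.062 0.045] rng [0.034 0.042 0.036] sphere [0.618 0.043 0.039] 0.025
w7 [591, 61, 49, 105, 3850] med [0.612 0.042 0.061] rng [0.056 0.033 0.042] sphere [0.616 0.04  0.036] 0.028
w7 [541, 371, 8, 27, 90] med [0.436 0.015 0.049] rng [0.009 0.005 0.022] sphere [0.424 0.008 0.04 ] 0.017
t6 [318, 215, 22, 24, 200] med [0.607 0.016 0.105] rng [0.053 0.047 0.029] sphere [0.61  0.003 0.09 ] 0.027
t7 [309, 215, 18, 24, 166] med [0.61  0.028 0.054] rng [0.058 0.041 0.044] sphere [0.616 0.039 0.037] 0.028
```

All four tangerines are in the tray, the fourth at (0.43, 0.01). Now I ease the bowl back.

send_rows:
  deltas:
    - {"dp":[0,-0.0006,-0.0026],"delta_rot":[-3,0,0]}
    - {"dp":[0,-0.0006,-0.0027],"delta_rot":[-3,0,0]}
    - {"dp":[0,-0.0006,-0.0027],"delta_rot":[-3,0,0]}
    - {"dp":[0,-0.0006,-0.0027],"delta_rot":[-3,0,0]}
    - {"dp":[0,-0.0006,-0.0027],"delta_rot":[-3,0,0]}
    - {"dp":[0,-0.0006,-0.0027],"delta_rot":[-3,0,0]}
    - {"dp":[0,-0.0006,-0.0027],"delta_rot":[-3,0,0]}
    - {"dp":[0,-0.0006,-0.0027],"delta_rot":[-3,0,0]}
    - {"dp":[0,0,0],"delta_rot":[0,0,0]}

```text
time_s: 14.8
tool_pos: [0.5009, 0.1389, 0.1818]
eef_rot: [-2.749, -0.265, 0.046]
force: [-0.1, -5.0, 12.4]
finger_gap: 0.165
grip_force: 30.0
```

```bash
python3 arc.py
```

```text
t 14.8 tilt deg 21.84 r tool mm [  0.73  51.1  -11.49] want [.,51,-12.4]
x axis z 0.0039 F tool [ -1.   -0.1 -13.3] joints [-0.08  0.36  1.83  0.42  1.09  1.08] gap 0.165
```

send_rows:
  deltas:
    - {"dp":[0,-0.0004,-0.0018],"delta_rot":[-2,0,0]}
    - {"dp":[0,-0.0004,-0.0018],"delta_rot":[-2,0,0]}
    - {"dp":[0,-0.0004,-0.0018],"delta_rot":[-2,0,0]}
    - {"dp":[0,-0.0004,-0.0018],"delta_rot":[-2,0,0]}
    - {"dp":[0,-0.0004,-0.0018],"delta_rot":[-2,0,0]}
    - {"dp":[0,-0.0004,-0.0018],"delta_rot":[-2,0,0]}
    - {"dp":[0,-0.0004,-0.0018],"delta_rot":[-2,0,0]}
    - {"dp":[0,-0.0004,-0.0018],"delta_rot":[-2,0,0]}
    - {"dp":[0,-0.0004,-0.0018],"delta_rot":[-2,0,0]}
    - {"dp":[0,-0.0004,-0.0018],"delta_rot":[-2,0,0]}
    - {"dp":[0,0,0],"delta_rot":[0,0,0]}

```text
time_s: 16.18
tool_pos: [0.5007, 0.1391, 0.2003]
eef_rot: [-3.094, -0.298, -0.001]
force: [-3.5, -3.3, 13.8]
finger_gap: 0.168
grip_force: 30.0
```

```bash
python3 arc.py
```

```text
t 16.175 tilt deg 1.91 r tool mm [  0.62  51.04 -11.93] want [.,51,-12.4]
x axis z 0.0036 F tool [ -4.1   2.1 -13.9] joints [0.12 0.31 1.79 0.04 1.04 1.48] gap 0.168
```

send_rows:
  deltas:
    - {"dp":[0,-0.0002,-0.0009],"delta_rot":[-0.9,0,0]}
    - {"dp":[0,-0.0002,-0.0009],"delta_rot":[-1,0,0]}
    - {"dp":[0,0,-0.0005],"delta_rot":[0,0,0]}
    - {"dp":[0,0,-0.0005],"delta_rot":[0,0,0]}
    - {"dp":[0,0,-0.001],"delta_rot":[0,0,0]}
    - {"dp":[0,0,-0.001],"delta_rot":[0,0,0]}
    - {"dp":[0,0,-0.005],"delta_rot":[0,0,0]}
    - {"dp":[0,0,-0.02],"delta_rot":[0,0,0]}
    - {"dp":[0,0,-0.02],"delta_rot":[0,0,0]}
    - {"dp":[0,0,-0.01],"delta_rot":[0,0,0]}
    - {"dp":[0,0,0],"delta_rot":[0,0,0]}

```text
time_s: 17.55
tool_pos: [0.4999, 0.1389, 0.2584]
eef_rot: [-3.126, -0.299, -0.001]
force: [-0.2, -0.2, -1.9]
finger_gap: 0.171
grip_force: 30.0
```

```bash
python3 arc.py; python3 - <<'E'
from h import *
s,w,d=shoot('wrist','w8'); P=cloud('wrist',d,s)
print('lid plane z',P[[60,100,140,180]][:,[150,250,330],2].round(3).tolist(),'rim',P[[100,140,180],500,2].round(3))
E
```

```text
t 17.55 tilt deg 0.09 r tool mm [ -0.08  51.33 -68.42] want [.,51,-12.4]
x axis z 0.0005 F tool [-0.2  0.2  1.9] joints [0.14 0.26 1.7  0.   1.19 1.52] gap 0.171
lid plane z [[0.294, 0.294, 0.293], [0.295, 0.295, 0.295], [0.295, 0.294, 0.294], [0.295, 0.294, 0.296]] rim [0.222 0.224 0.226]
```

send_rows:
  deltas:
    - {"dp":[-0.004,0.025,0],"delta_rot":[0,0,0]}
    - {"dp":[-0.008,0.05,0],"delta_rot":[0,0,0]}
    - {"dp":[-0.008,0.05,0],"delta_rot":[0,0,0]}
    - {"dp":[-0.008,0.05,0],"delta_rot":[0,0,0]}
    - {"dp":[-0.008,0.05,0],"delta_rot":[0,0,0]}
    - {"dp":[-0.008,0.05,0],"delta_rot":[0,0,0]}
    - {"dp":[-0.008,0.05,0],"delta_rot":[0,0,0]}
    - {"dp":[-0.008,0.05,0],"delta_rot":[0,0,0]}
    - {"dp":[-0.008,0.05,0],"delta_rot":[0,0,0]}
    - {"dp":[-0.008,0.05,0],"delta_rot":[0,0,0]}
    - {"dp":[-0.004,0.023,0],"delta_rot":[0,0,0]}
    - {"dp":[0,0,0],"delta_rot":[0,0,0]}

```text
time_s: 19.1
tool_pos: [0.5153, -0.3659, 0.2561]
eef_rot: [-3.124, -0.296, 0.002]
force: [0.1, -0.2, -2.3]
finger_gap: 0.164
grip_force: 30.0
```

send_rows:
  deltas:
    - {"dp":[0,0,0.025],"delta_rot":[0,0,0]}
    - {"dp":[0,0,0.05],"delta_rot":[0,0,0]}
    - {"dp":[0,0,0.05],"delta_rot":[0,0,0]}
    - {"dp":[0,0,0.05],"delta_rot":[0,0,0]}
    - {"dp":[0,0,0.05],"delta_rot":[0,0,0]}
    - {"dp":[0,0,0.03],"delta_rot":[0,0,0]}
    - {"dp":[0,0,0.015],"delta_rot":[0,0,0]}
    - {"dp":[0,0,0.008],"delta_rot":[0,0,0]}
    - {"dp":[0,0,0.003],"delta_rot":[0,0,0]}
    - {"dp":[0,0,0],"delta_rot":[0,0,0]}
    - {"dp":[0,0,0],"delta_rot":[0,0,0]}

```text
time_s: 20.48
tool_pos: [0.5159, -0.365, -0.0228]
eef_rot: [-3.127, -0.299, -0.001]
force: [-0.8, -0.3, -0.7]
finger_gap: 0.165
grip_force: 30.0
```

send_rows:
  deltas:
    - {"dp":[0,0,0.002],"delta_rot":[0,0,0]}
    - {"dp":[0,0,0.0015],"delta_rot":[0,0,0]}
    - {"dp":[0,0,0.001],"delta_rot":[0,0,0]}
    - {"dp":[0,0,0],"delta_rot":[0,0,0]}

```text
time_s: 20.98
tool_pos: [0.5155, -0.3648, -0.0277]
eef_rot: [-3.126, -0.299, 0.0]
force: [-3.6, 0.6, 4.6]
finger_gap: 0.168
grip_force: 30.0
```

On the desk (contact about 7 N). I release and retreat.

send_rows:
  deltas:
    - {"dp":[0,0,-0.0005],"delta_rot":[0,0,0]}
    - {"dp":[0,0,0],"delta_rot":[0,0,0]}
    - {"dp":[0,0,0],"delta_rot":[0,0,0]}
    - {"dp":[0,0,0],"delta_rot":[0,0,0]}
    - {"dp":[0,0,0],"delta_rot":[0,0,0]}
  grip: 0.5

```text
time_s: 21.6
tool_pos: [0.5156, -0.3646, -0.0276]
eef_rot: [-3.126, -0.299, 0.0]
force: [-0.2, -0.5, -0.6]
finger_gap: 0.496
grip_force: 0.0
```

send_rows:
  deltas:
    - {"dp":[0,0,-0.01],"delta_rot":[0,0,0]}
    - {"dp":[0,0,-0.03],"delta_rot":[0,0,0]}
    - {"dp":[0,0,-0.05],"delta_rot":[0,0,0]}
    - {"dp":[0,0,-0.05],"delta_rot":[0,0,0]}
    - {"dp":[0,0,-0.05],"delta_rot":[0,0,0]}
    - {"dp":[0,0,-0.03],"delta_rot":[0,0,0]}
    - {"dp":[0,0,0],"delta_rot":[0,0,0]}
    - {"dp":[0,0,0],"delta_rot":[0,0,0]}

```text
time_s: 22.6
tool_pos: [0.5153, -0.3647, 0.1918]
eef_rot: [-3.125, -0.299, 0.001]
force: [0.1, -0.1, 0.6]
finger_gap: 0.501
grip_force: 0.0
```

```bash
python3 - <<'E'
from h import *
s=ctrl.state();print(s['time_s'],s['tool_pos'],s['finger_gap'])
t=shoot('top','t9')[1];a=shoot('scene','s9')[1]
cv2.imwrite('pics/m9.png',np.hstack([cv2.resize(t,(400,300)),cv2.resize(a,(400,300))])[:,:,::-1])
E
```

```text
22.6 [ 0.51529472 -0.36469381  0.19184126] 0.5006601431118786
```

View pics/m9.png

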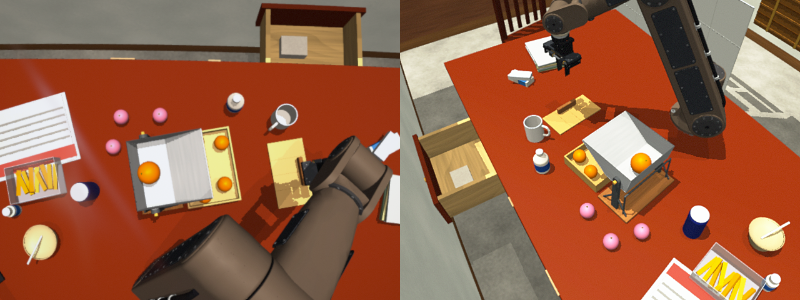

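Final view: only the orange is left in the level bowl (top (149,172)), the tangerines are in the tray, the lid lies flat on the desk at (288,172), and the bottle, tin and mug have not moved.

```bash
python3 -c "
from cell import ctrl
print(ctrl.close_job())"
```

```text
the job is handed in; nothing more can be done
None
```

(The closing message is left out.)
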